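Mix the paints and set out the brushes

ROBOT

A 6-joint arm with a two-finger parallel gripper is mounted at the origin on the work surface. World frame = base frame: x ahead of the robot, y to its left, z up, the work surface at z = 0. Lengths are in m, angles in degrees, forces in N, time in s.
With the tool pointing down it reaches from about 0.3 to 0.75 m from the base axis. Payload 8.5 kg.
Tool frame: the origin (TCP) lies midway between the tips of the shut fingers; the grasp point (between the pads) lies 19 mm behind it; z points along the fingers, y is the line along which they close (so a half turn about z gives the same grasp; the last joint's range is limited). The gripper opens to 85 mm and grips with 20 to 120 N. Pads are 22 mm wide; open, the fingers measure 114 mm over their backs; the gripper's body (76 mm by 85 mm) begins 54 mm behind the grasp point. The pads swing forward as they close: fully open they stand 13 mm farther back than shut.
Start: joints at [62.55, 21.807, 74.336, -0, 83.858, -12.336], TCP at [0.143, 0.531, 0.231] pointing down, gripper open.
Joint ranges: [-178.18, 178.18], [-50.72, 133.34], [12.68, 142.11], [-81.47, 261.47], [9.98, 163.14], [-165.26, 165.26]. Speed limits (degrees/s): [136.94, 136.94, 180, 180, 180, 180].

INTERFACE

Orientations are given as a 3x3 rotation matrix whose columns are the frame's x, y, z axes.
In Python, from rig import observe, optics, order, spotter gives the robot as it stands.
- The arm moves only by the tool move_arm, never from a script. Its argument "series" is text: rows parted by semicolons, each of 5 numbers parted by spaces: the shift along the tool's x, y, z in cm, then the turn about the tool's z in degrees, then the opening, from -1 (shut) to 1 (fully open). A call has 1 to 8 rows; each row is the pose to reach, as a shift and turn from the pose commanded when the call began, along the tool's axes at that moment; what a row does not reach only later rows make up. A row lasts 1/8 s, in which the tool goes at most 62.5 mm and 10.7 degrees, less where a joint would pass 70% of its speed; a pose out of reach is approached as far as the arm can. A call with a gripper value outside its range is refused whole. The fingers move at their own pace and stop on an object; "force" is the grip in N (left out, the last holds). Time passes only in rows, so rows that repeat a pose let the fingers close. It gives the time, the measured TCP pose, the force, the opening and the grip force at its end, in the units of the state.
- observe(): the state, without advancing time (a new reading comes with each control period).
- optics.get_image(name): name is "side" or "top"; returns a dict with "pixels" (420x560x3 uint8, blue, green, red), "camera_matrix" (3x3 intrinsics, pixels), "dist" ([k1, k2, p1, p2, k3] as OpenCV has them; the pictures are not rectified), "rvec" (rotation vector, rad) and "tvec" (3), from world to camera coordinates, as OpenCV has them. Camera axes: x right, y down, z forward; pixel columns grow to the right and rows downward; lengths in m; the calibration is good to about 2 mm. A picture is of the moment at which its call begins. There is no depth.
- order.close_job(): hands the job in; it is judged then, once.
Trained networks look in the newest picture that a camera, given by its name, has taken for a name from the list of things; names that differ only in an ending like _2 or _b are one class to them, and where a whole thing is asked for, a point or a joint stands for the part that bears it (a point fixed in the world has none). Each returns a list of dicts, best first, with "score" (0 to 1); they miss things now and then, are a little off and sometimes report something else, mostly with a low value. They report only what shows in the picture. A call takes as long as a camera call. They do not tell look-alikes from the thing itself.
- spotter.find_in(thing, camera): "point" ([x, y, z] in m, in world coordinates, good to about 4 mm: the middle of the surface that is visible of it).
- spotter.cut_out(thing, camera): "pixels" (420x560 bool, what is visible of it).
- spotter.mark_of(thing, camera): "point" ([x, y, z] in m, in world coordinates, good to about 4 mm: a listed point, or the origin of a listed thing).
The state is a dict: "time_s": time; "q": joint angles; "qvel": joint speeds; "joint_efforts": joint torques, N m; "position": TCP position; "tool_rot": TCP orientation; "ft_force": force on the tool from outside, world axes, zero at the start; "wrist_torque": the same for the moment, N m; "grip_width": finger opening in m; "gripper_force": force on a finger pad.
Only numpy, scipy, OpenCV 4.12 (cv2) and the standard library are available. Lean on these libraries where they do the work, as an engineer would, in place of code of your own. Each camera call takes 0.05 s, during which the arm holds its last target. There are 200 camera calls.

TASK

Get the bench ready for sign painting. Mix each paint bottle that is there by pressing it upright, by the middle of its base, onto the orange mixer pad until the pad is fully down and keeping it down for about two seconds, lightest colour first (yellow, then red, then blue), and stand every mixed bottle upright in the wooden tray. Also lift each brush off its rack peg and stand it bristles down in the empty tin, leaving the tin upright on the bench; leave the paint can, wood block, tape roll and sponge where they are.

Things in the scene. Friction and masses are not known exactly. Their poses are not given: they have to be found in the camera images.
- bottle_yellow: closed yellow plastic paint bottle, upright: squat round body 50 mm diameter and 50 mm tall, then a white cap 36 mm diameter, 65 mm in all, about 140 g, heavy at the bottom. Origin at the centre of its underside, z up along the bottle. May be absent.
- bottle_red: closed red plastic paint bottle, upright: squat round body 50 mm diameter and 50 mm tall, then a white cap 36 mm diameter, 65 mm in all, about 140 g, heavy at the bottom. Origin at the centre of its underside, z up along the bottle. May be absent.
- bottle_blue: closed blue plastic paint bottle, upright: squat round body 50 mm diameter and 50 mm tall, then a white cap 36 mm diameter, 65 mm in all, about 140 g, heavy at the bottom. Origin at the centre of its underside, z up along the bottle. May be absent.
- brush_1: flat brush, blue handle, 175 mm long, 12 mm thick (x), 50 g; may be absent. Origin at the bristle tip, z along it to the loop. From the tip: bristles and ferrule 28 mm wide to 62 mm, handle 14 mm wide to 125 mm, rigid loop 38 mm wide (y) to 175 mm; its window, 24 mm wide, runs from 133 to 167 mm. Hangs bristles down at first, window's upper edge on a rack peg.
- brush_2: flat brush, green handle, 175 mm long, 12 mm thick (x), 50 g; may be absent. Origin at the bristle tip, z along it to the loop. From the tip: bristles and ferrule 28 mm wide to 62 mm, handle 14 mm wide to 125 mm, rigid loop 38 mm wide (y) to 175 mm; its window, 24 mm wide, runs from 133 to 167 mm. Hangs bristles down at first, window's upper edge on a rack peg.
- brush_3: flat brush, red handle, 175 mm long, 12 mm thick (x), 50 g; may be absent. Origin at the bristle tip, z along it to the loop. From the tip: bristles and ferrule 28 mm wide to 62 mm, handle 14 mm wide to 125 mm, rigid loop 38 mm wide (y) to 175 mm; its window, 24 mm wide, runs from 133 to 167 mm. Hangs bristles down at first, window's upper edge on a rack peg.
- mixer: grey touch mixer, fixed, 150 mm (x) by 130 mm (y), casing top 68 mm high. Origin on the table under the casing's centre; the pad's axis is 12 mm from it along +x.
- pad_top (a point): centre of the top face of the mixer's round orange sprung pad, 60 mm diameter; 95 mm above the table when free; moves down with the pad.
- pad (a joint): how far the pad is pressed down, m: 0 free, 0.010 fully down on its stop. The spring starts at 4 N and takes 12 N at the bottom.
- tray: wooden tray with a low rim, fixed, outside 130 mm (x) by 250 mm (y), rim 14 mm high, walls 5 mm, inner floor 5 mm above the table. Origin under its centre. Room for three bottles in a row along y.
- brush_tin: empty open metal tin with a blue band, 94 mm diameter, 105 mm tall, inner diameter 88 mm, inner floor 4 mm up, 450 g, loose. Origin at the centre of its underside.
- rack: fixed wooden rack: base 110 x 280 mm, posts at y = -130 and 130 mm, crossbar (x 0 to 16 mm, top 214 mm), three pegs at y = -80, 0, 80 mm sticking out 70 mm along -x, 8 mm square, tops 210 mm high; the last 6 mm turns up 10 mm more. Brushes hang 36 mm out, axes parallel to the rack's. Origin on the table under the crossbar's peg-side face, mid-width.
- paint_can: full green paint can, 90 mm diameter, 102 mm tall; origin under its centre. Leave alone.
- wood_block: bare wooden block 90 by 60 by 45 mm; origin under its centre. Leave alone.
- tape_roll: roll of masking tape lying flat, 100 mm diameter, 25 mm tall; origin under its centre. Leave alone.
- sponge: yellow and green sanding sponge 50 by 80 by 40 mm; origin under its centre. Leave alone.
There are look-alikes about, which are no part of the job. There is more than one size of the bottle_blue; the job needs the largest.

How it is judged:
By the outcome, as a careful person would: the job done as asked, in the order asked, and still so for the second after the job is handed in, with the robot touching nothing.
Of bottle_yellow, bottle_red, bottle_blue only 2 to 3 are there at a start; the rules pass over those that are not, and their reading is None.
Of brush_1, brush_2, brush_3 only 2 to 3 are there at a start; the rules pass over those that are not, and their reading is None.
At some moment in a run one of bottle_yellow, bottle_red, bottle_blue, brush_tin may be knocked a few centimetres aside while the robot is not near it.
It also fails if it takes over 210 s, if anything falls off the work surface, if the arm or the gripper's body presses on something with over 40 N, if the wrist force passes 120 N, or if a joint passes its speed limit or range.

## Working session

There is one attempt and no reset: what is moved stays moved. The work goes in short steps, Python scripts to look and compute and a tool call to move; the robot and the scene stay as the last step left them, time stands still between calls to the robot, and variables do not carry over. Pictures are saved under pics/ and viewed, at most 14 in all, crops included, and the job is handed in when it is done.

Besides the shell and the picture viewer there is one more tool, called as name(argument=value, ...), one argument or row to a line, values as JSON. move_arm: Moves the arm, as the interface text tells. Its arguments: {"type":"object","properties":{"series":{"type":"string"},"force":{"type":"number"}},"required":["series"]}

```bash
ls; mkdir -p pics
cat > h.py <<'E'
import numpy as np, cv2
from rig import observe, optics, order, spotter
def snap(cam,name):
    im=optics.get_image(cam); cv2.imwrite(f'pics/{name}.png',im['pixels']); return im
def ray(im,u,v,z):
    K=np.array(im['camera_matrix'],float);d=np.array(im['dist'],float)
    p=cv2.undistortPoints(np.array([[[u,v]]],float),K,d)[0,0]
    R=cv2.Rodrigues(np.array(im['rvec'],float))[0];t=np.array(im['tvec'],float).ravel()
    C=-R.T@t; w=R.T@np.array([p[0],p[1],1]); return C+w*(z-C[2])/w[2]
def proj(im,P):
    return cv2.projectPoints(np.array(P,float).reshape(-1,3),np.array(im['rvec'],float),np.array(im['tvec'],float),np.array(im['camera_matrix'],float),np.array(im['dist'],float))[0].reshape(-1,2)
E
python3 - <<'E'
from h import *
s=observe(); print(s['time_s'],s['position'],s['tool_rot'],s['grip_width'])
a=snap('side','s0');b=snap('top','t0')
for im in(a,b):
    R=cv2.Rodrigues(np.array(im['rvec'],float))[0];print(-R.T@np.array(im['tvec']).ravel(), R[2])
for n in ['bottle_yellow','bottle_red','bottle_blue','brush_1','brush_2','brush_3','mixer','pad_top','tray','brush_tin','rack']:
    for c in('top','side'):
        print(n,c,[(np.round(r['point'],3).tolist(),round(r['score'],2)) for r in spotter.mark_of(n,c)])
print(observe()['time_s'])
E
```

```text
pics
0.0 [0.14327867 0.53070016 0.23070477] [[-9.65413537e-01  2.60722617e-01 -6.47699302e-04]
 [ 2.60723270e-01  9.65412679e-01 -1.31787592e-03]
 [ 2.81697060e-04 -1.44116553e-03 -9.99998922e-01]] 0.08522275045215813
[ 0.47435859 -1.1266055   0.87096527] [ 0.06540564  0.80738389 -0.58639011]
[ 0.42004733 -0.07039554  1.08996604] [ 0.15568345  0.00758184 -0.9877779 ]
bottle_yellow top [([0.434, -0.067, 0.005], 0.76)]
bottle_yellow side [([0.431, -0.069, 0.002], 0.94)]
bottle_red top [([0.454, -0.172, -0.002], 0.77)]
bottle_red side [([0.454, -0.176, 0.0], 0.58)]
bottle_blue top [([0.358, -0.338, -0.001], 0.72), ([0.356, -0.206, 0.004], 0.67), ([0.43, -0.277, 0.0], 0.64)]
bottle_blue side [([0.36, -0.34, -0.001], 0.94), ([0.355, -0.209, 0.003], 0.66), ([0.432, -0.274, -0.0], 0.61)]
brush_1 top [([0.42, 0.332, 0.046], 0.9), ([0.499, 0.305, 0.042], 0.55), ([0.571, 0.271, 0.044], 0.55)]
brush_1 side [([0.426, 0.334, 0.045], 0.83), ([0.496, 0.294, 0.048], 0.75), ([0.569, 0.271, 0.039], 0.58), ([0.608, -0.254, -0.001], 0.54)]
brush_2 top [([0.42, 0.332, 0.046], 0.9), ([0.499, 0.305, 0.042]
[... 220 characters left out ...]
, ([0.499, 0.305, 0.042], 0.55), ([0.571, 0.271, 0.044], 0.55)]
brush_3 side [([0.426, 0.334, 0.045], 0.83), ([0.496, 0.294, 0.048], 0.75), ([0.569, 0.271, 0.039], 0.58), ([0.608, -0.254, -0.001], 0.54)]
mixer top [([0.611, -0.007, 0.001], 0.87)]
mixer side [([0.609, -0.005, 0.003], 0.95)]
pad_top top [([0.62, -0.008, 0.097], 0.69)]
pad_top side [([0.617, -0.01, 0.095], 0.77)]
tray top [([0.608, -0.26, 0.003], 0.85)]
tray side [([0.607, -0.256, -0.0], 0.82)]
brush_tin top [([0.45, 0.092, 0.001], 0.85)]
brush_tin side [([0.448, 0.096, -0.0], 0.6), ([0.424, 0.332, 0.045], 0.59)]
rack top [([0.512, 0.328, -0.002], 0.97)]
rack side [([0.512, 0.335, 0.0], 0.8), ([0.779, -0.109, 0.003], 0.74)]
1.2
```

View pics/t0.png

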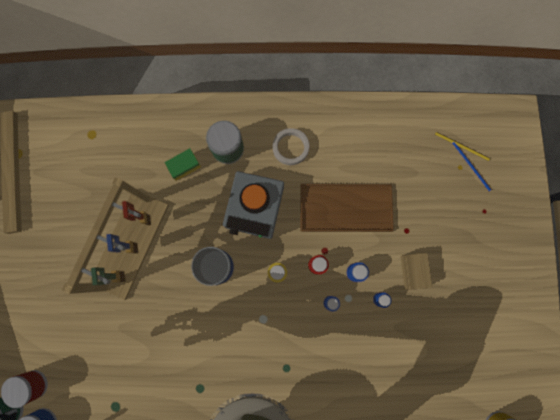

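View pics/s0.png

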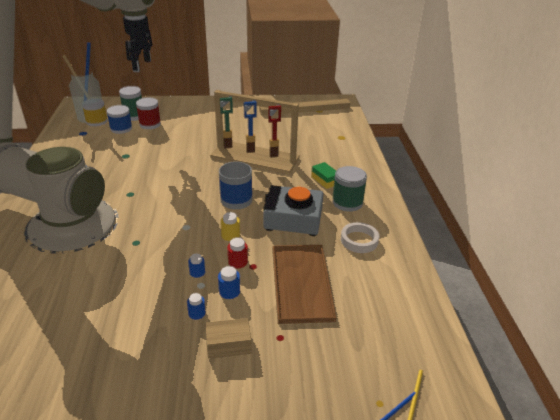

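The top view shows the rack at (120,240) with its pegs facing the robot and green, blue and red brushes hanging on it. The tin is at (212,266), the pad at (254,197) and the tray at (348,207).

The yellow bottle is at (277,271) and the red one at (319,264). There are three blue candidates: (358,272), (332,303) and (382,300). The one at (358,272) looks largest, so I'll confirm that in one crop and refine the measurements.

Run:
```python
from h import *
a=snap('side','s1');b=snap('top','t1')
c1=cv2.resize(b['pixels'][245:325,255:405],None,fx=4,fy=4,interpolation=cv2.INTER_CUBIC)
c2=cv2.resize(a['pixels'][200:330,170:270],None,fx=2.46,fy=2.46,interpolation=cv2.INTER_CUBIC)[:320]
c2=c2[:,:200+0] if c2.shape[1]<200 else c2
o=np.hstack([cv2.resize(c1,(540,288)),cv2.resize(c2,(222,288))]);cv2.imwrite('pics/crop.png',o)
# pad: orange
for n,im in(('top',b),('side',a)):
    hsv=cv2.cvtColor(im['pixels'],cv2.COLOR_BGR2HSV)
    u0,v0=proj(im,[0.619,-0.009,.095])[0]
    m=cv2.inRange(hsv,(4,170,80),(14,255,255)); yy,xx=np.nonzero(m);k=np.hypot(xx-u0,yy-v0)<30
    e=cv2.fitEllipse(cv2.convexHull(np.stack([xx[k],yy[k]],1).astype(np.float32)))
    print('pad',n,k.sum(),e,ray(im,*e[0],.095).round(4))
    lo=[];hi=[]
    for nm,p in(('y',(.4325,-.068)),('r',(.454,-.174)),('b1',(.431,-.2755)),('b2',(.359,-.339)),('b3',(.3555,-.2075))):
        u,v=proj(im,[*p,.065])[0]
        m=(hsv[...,1]<95)&(hsv[...,2]>110);yy,xx=np.nonzero(m)
        k=np.hypot(xx-u,yy-v)<16
        cc=cv2.connectedComponentsWithStats((m*(np.hypot(*np.meshgrid(np.arange(560)-u,np.arange(420)-v))<16)).astype(np.uint8))
        i=1+np.argmax(cc[2][1:,4]) if cc[0]>1 else 0
        print(nm,n,cc[2][i].tolist(),ray(im,*cc[3][i],.065).round(4))
for nm in('brush_1','brush_tin','rack','mixer','tray','pad_top'):
  for c,im in(('top',b),('side',a)):
    print(nm,c,[(np.round(r['point'],3).tolist()) for r in spotter.mark_of(nm,c)])
m=spotter.cut_out('tray','top')[0]['pixels'];r=cv2.minAreaRect(np.argwhere(m)[:,::-1].astype(np.float32));print([ray(b,*p,.014).round(3).tolist() for p in cv2.boxPoints(r)])
m=spotter.cut_out('bottle_blue','top')
for x in m: print(x['score'],x['pixels'].sum(),np.argwhere(x['pixels']).mean(0))
```

```text
pad top 466 ((253.6693572998047, 196.43899536132812), (23.8316707611084, 24.380971908569336), 69.93635559082031) [ 0.6182 -0.0104  0.095 ]
y top [270, 265, 15, 9, 88] [ 0.4384 -0.0676  0.065 ]
r top [312, 257, 15, 15, 168] [ 0.4503 -0.1722  0.065 ]
b1 top [352, 265, 15, 15, 174] [ 0.4297 -0.2737  0.065 ]
b2 top [378, 295, 12, 11, 97] [ 0.3597 -0.3341  0.065 ]
b3 top [334, 300, 3, 3, 6] [ 0.3597 -0.2121  0.065 ]
pad side 243 ((298.6814270019531, 193.4254150390625), (13.758325576782227, 21.77162742614746), 93.81011199951172) [ 0.6199 -0.0195  0.095 ]
y side [223, 211, 15, 13, 156] [ 0.4345 -0.078   0.065 ]
r side [229, 237, 16, 14, 176] [ 0.4532 -0.1838  0.065 ]
b1 side [220, 265, 18, 16, 215] [ 0.433  -0.2844  0.065 ]
b2 side [189, 292, 13, 13, 142] [ 0.3635 -0.3591  0.065 ]
b3 side [188, 253, 15, 11, 109] [ 0.3562 -0.2308  0.065 ]
brush_1 top [[0.422, 0.332, 0.042], [0.498, 0.304, 0.046]]
brush_1 side [[0.569, 0.268, 0.042], [0.497, 0.298, 0.042], [0.427, 0.334, 0.044]]
brush_tin top [[0.452, 0.095, 0.004]]
brush_tin side [[0.447, 0.095, -0.002], [0.509, 0.335, 0.002]]
rack top [[0.512, 0.33, 0.0]]
rack side [[0.507, 0.337, 0.002], [0.57, 0.268, 0.037]]
mixer top [[0.612, -0.008, 0.001]]
mixer side [[0.604, -0.002, 0.004]]
tray top [[0.608, -0.26, 0.002], [0.435, -0.433, 0.001]]
tray side [[0.608, -0.26, 0.0], [0.777, 0.068, -0.001]]
pad_top top [[0.622, -0.01, 0.098]]
pad_top side [[0.619, -0.011, 0.095]]
[[0.668, -0.131, 0.014], [0.667, -0.382, 0.014], [0.536, -0.376, 0.014], [0.537, -0.129, 0.014]]
0.65 234 [299.45726496 381.67521368]
0.62 359 [271.91643454 358.00557103]
0.51 181 [302.74033149 331.14917127]
0.19 1282 [266.23166927 212.19344774]
```

View pics/crop.png

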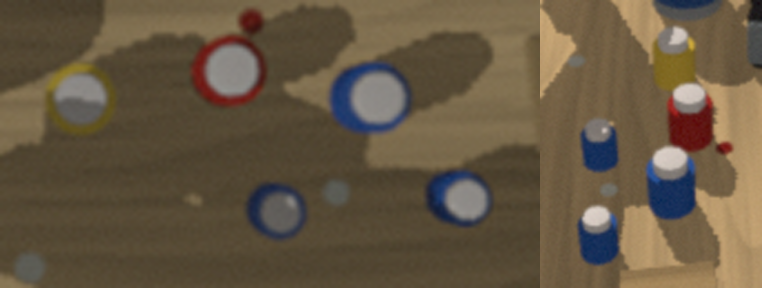

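Blue at (358,272) is the largest: 359 px against 234 and 181, with a taller body and a bigger cap. So that is bottle_blue, and the other two blue ones are look-alikes. First I move above the yellow bottle, with tool y along world x.

move_arm(
  series="-43.5 -50.3 3 74.9 1;-43.5 -50.3 3 74.9 1;-43.5 -50.3 3 74.9 1;-43.5 -50.3 3 74.9 1;-43.5 -50.3 3 74.9 1;-43.5 -50.3 3 74.9 1;-43.5 -50.3 3 74.9 1;-43.5 -50.3 3 74.9 1",
  force=60,
)

```text
time_s: 3.0
position: [0.3609, 0.079, 0.2091]
tool_rot: [[0.002, 1.0, 0.001], [1.0, -0.002, 0.0], [0.0, 0.001, -1.0]]
ft_force: [1.1, 0.9, 0.9]
grip_width: 0.0853
gripper_force: 0.0
```

move_arm(
  series="-14.7 7.2 1 0 1;-14.7 7.2 1 0 1;-14.7 7.2 1 0 1;-14.7 7.2 1 0 1;-14.7 7.2 1 0 1",
)

```text
time_s: 3.62
position: [0.4319, -0.0653, 0.1988]
tool_rot: [[0.0, 1.0, -0.0], [1.0, -0.0, 0.0], [0.0, -0.0, -1.0]]
ft_force: [0.0, 0.8, 0.8]
grip_width: 0.0853
gripper_force: 0.0
```

```bash
cat >> h.py <<'E'
def rep(t=None):
    s=observe();p=s['position'];print('t',s['time_s'],'p',p.round(4) if hasattr(p,'round') else p,'F',np.round(s['ft_force'],1),'w',round(s['grip_width'],4))
def marks(*names):
    for n in names:
        for c in('top','side'):
            print(n,c,[(np.round(r['point'],3).tolist(),round(r['score'],2)) for r in spotter.mark_of(n,c)])
E
python3 - <<'E'
from h import *
rep();marks('bottle_yellow','brush_tin')
E
```

```text
t 3.625 p [ 0.4319 -0.0653  0.1988] F [0.  0.8 0.8] w 0.0853
bottle_yellow top [([0.432, -0.067, 0.005], 0.54), ([0.611, -0.009, 0.003], 0.46)]
bottle_yellow side [([0.433, -0.067, -0.001], 0.74)]
brush_tin top [([0.452, 0.095, 0.004], 0.7)]
brush_tin side [([0.447, 0.095, -0.002], 0.93), ([0.509, 0.335, 0.002], 0.24)]
```

move_arm(
  series="-0.2 0 6 0 1;-0.2 0 12 0 1;-0.2 0 17 0 1;-0.2 0 18.9 0 1;-0.2 0 18.9 0 1;-0.2 0 18.9 0 -0.3;-0.2 0 18.9 0 -0.6;-0.2 0 18.9 0 -0.6",
)

```text
time_s: 4.82
position: [0.4329, -0.0681, 0.0111]
tool_rot: [[0.0, 1.0, 0.002], [1.0, -0.0, -0.001], [-0.001, 0.002, -1.0]]
ft_force: [-0.4, 0.9, 9.8]
grip_width: 0.0488
gripper_force: 60.8
```

move_arm(
  series="0 0 0 0 -0.6;0 0 0 0 -0.6;0 0 0 0 -0.6",
)

```text
time_s: 5.2
position: [0.4329, -0.0681, 0.0111]
tool_rot: [[0.0, 1.0, 0.002], [1.0, -0.0, -0.001], [-0.001, 0.002, -1.0]]
ft_force: [-0.5, 1.0, 10.1]
grip_width: 0.049
gripper_force: 60.8
```

move_arm(
  series="0 0 -6 0 -0.6;0 0 -12 0 -0.6;2 6 -15 0 -0.6;5.8 12 -15 0 -0.6;5.8 18.6 -15 0 -0.6;5.8 18.6 -15 0 -0.6;5.8 18.6 -15 0 -0.6;5.8 18.6 -13 0 -0.6",
)

```text
time_s: 6.2
position: [0.6181, -0.0102, 0.1412]
tool_rot: [[0.0, 1.0, 0.003], [1.0, -0.0, -0.001], [-0.001, 0.003, -1.0]]
ft_force: [-0.1, -0.5, -2.0]
grip_width: 0.0485
gripper_force: 63.1
```

Run:
```python
from h import *
rep();marks('bottle_yellow','pad_top')
snap('top','t2');a=snap('side','s2');cv2.imwrite('pics/c2.png',cv2.resize(a['pixels'][130:300,170:400],None,fx=3,fy=3))
```

```text
t 6.2 p [ 0.6181 -0.0102  0.1412] F [-0.1 -0.5 -2. ] w 0.0485
bottle_yellow top [([0.432, -0.067, 0.005], 0.54), ([0.611, -0.009, 0.003], 0.46)]
bottle_yellow side [([0.433, -0.067, -0.001], 0.74)]
pad_top top [([0.622, -0.01, 0.098], 0.75)]
pad_top side [([0.619, -0.011, 0.095], 0.58)]
```

View pics/c2.png

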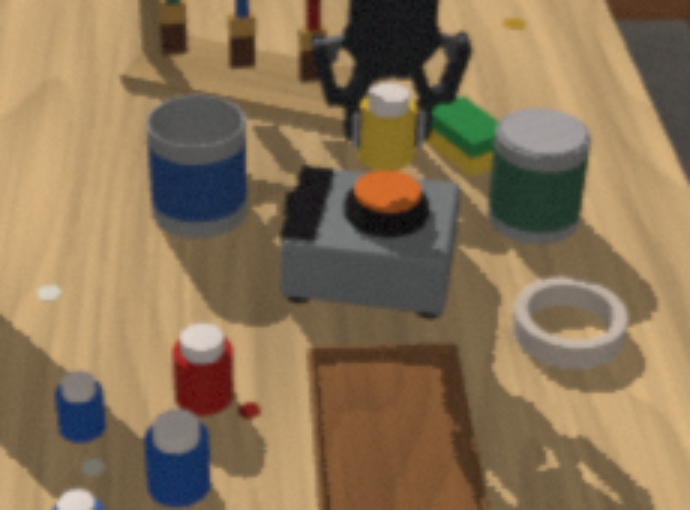

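The crop shows the yellow bottle held upright, its base lined up with the pad in column (both near 386). Now I press.

move_arm(
  series="0 0 2 0 -0.6;0 0 3 0 -0.6;0 0 3.5 0 -0.6;0 0 3.9 0 -0.6;0 0 4.2 0 -0.6;0 0 4.4 0 -0.6;0 0 4.6 0 -0.6;0 0 4.6 0 -0.6",
)

```text
time_s: 7.5
position: [0.6183, -0.0101, 0.0961]
tool_rot: [[0.0, 1.0, 0.001], [1.0, -0.0, -0.001], [-0.001, 0.001, -1.0]]
ft_force: [-7.7, 1.2, 14.4]
grip_width: 0.0488
gripper_force: 64.7
```

move_arm(
  series="0 0 0.1 0 -0.6;0 0 0.15 0 -0.6;0 0 0.15 0 -0.6;0 0 0.15 0 -0.6;0 0 0.15 0 -0.6;0 0 0.15 0 -0.6;0 0 0.15 0 -0.6;0 0 0.15 0 -0.6",
)

```text
time_s: 8.5
position: [0.6183, -0.0101, 0.096]
tool_rot: [[-0.0, 1.0, 0.002], [1.0, 0.0, -0.001], [-0.001, 0.002, -1.0]]
ft_force: [-11.1, 0.9, 25.1]
grip_width: 0.049
gripper_force: 65.4
```

move_arm(
  series="0 0 0 0 -0.6;0 0 0 0 -0.6;0 0 0 0 -0.6;0 0 0 0 -0.6;0 0 0 0 -0.6;0 0 0 0 -0.6;0 0 0 0 -0.6;0 0 0 0 -0.6",
)

```text
time_s: 9.5
position: [0.6183, -0.0101, 0.096]
tool_rot: [[-0.0, 1.0, 0.002], [1.0, 0.0, -0.001], [-0.001, 0.002, -1.0]]
ft_force: [-11.4, 1.3, 24.7]
grip_width: 0.0487
gripper_force: 65.4
```

move_arm(
  series="0 0 0 0 -0.6;0 0 0 0 -0.6;0 0 -3 0 -0.6;0 0 -6 0 -0.6;0 0 -6 0 -0.6",
)

```text
time_s: 10.12
position: [0.6195, -0.0102, 0.1547]
tool_rot: [[0.0, 1.0, 0.006], [1.0, -0.0, -0.001], [-0.001, 0.006, -1.0]]
ft_force: [0.1, -0.3, -1.9]
grip_width: 0.0487
gripper_force: 63.4
```

move_arm(
  series="-6 -0.5 0 0 -0.6;-12 -1 0 0 -0.6;-17 -1.5 2 0 -0.6;-17 -1.5 6 0 -0.6;-17 -1.5 11 0 -0.6;-17 -1.5 13 0 -0.6;-17 -1.5 13.6 0 -0.6;-17 -1.5 13.6 0 -0.6",
)

```text
time_s: 11.12
position: [0.6023, -0.1797, 0.0159]
tool_rot: [[0.0, 1.0, -0.002], [1.0, -0.0, 0.001], [0.001, -0.002, -1.0]]
ft_force: [-3.2, 1.0, 4.5]
grip_width: 0.0489
gripper_force: 64.0
```

move_arm(
  series="0 0 0 0 0.4;0 0 0 0 0.7;0 0 0 0 0.8;0 0 -4 0 0.8;0 0 -10 0 1;0.5 -6 -16 0 1;0.5 -12 -16 0 1;0.7 -15 -16 0 1",
)

```text
time_s: 12.12
position: [0.4516, -0.1728, 0.1773]
tool_rot: [[0.0, 1.0, 0.002], [1.0, -0.0, -0.001], [-0.001, 0.002, -1.0]]
ft_force: [1.3, -0.9, -0.3]
grip_width: 0.0851
gripper_force: 0.0
```

move_arm(
  series="0 0 0 0 1;0 0 0 0 1",
)

```text
time_s: 12.38
position: [0.4539, -0.1733, 0.1765]
tool_rot: [[0.0, 1.0, 0.001], [1.0, -0.0, -0.001], [-0.001, 0.001, -1.0]]
ft_force: [-0.2, -0.0, 0.1]
grip_width: 0.0853
gripper_force: 0.0
```

```bash
cat >> h.py <<'E'
def look(k,*names):
    rep(); a=snap('side','s'+k); b=snap('top','t'+k); marks(*names); return a,b
E
python3 - <<'E'
from h import *
look('3','bottle_yellow','bottle_red','bottle_blue','brush_tin')
E
```

```text
t 12.375 p [ 0.4539 -0.1733  0.1765] F [-0.2 -0.   0.1] w 0.0853
bottle_yellow top []
bottle_yellow side [([0.602, -0.179, 0.007], 0.63)]
bottle_red top [([0.457, -0.172, -0.001], 0.6)]
bottle_red side [([0.456, -0.175, -0.001], 0.92)]
bottle_blue top [([0.358, -0.335, 0.001], 0.57), ([0.356, -0.203, 0.006], 0.38)]
bottle_blue side [([0.353, -0.211, 0.002], 0.85), ([0.433, -0.277, 0.001], 0.68), ([0.362, -0.34, -0.001], 0.56)]
brush_tin top [([0.452, 0.094, 0.001], 0.71)]
brush_tin side [([0.449, 0.093, 0.002], 0.8), ([0.778, -0.106, 0.003], 0.54)]
```

move_arm(
  series="0 0 6 0 1;0 0 12 0 1;0 0 15 0 1;0 0 16.6 0 1;0 0 16.6 0 1;0 0 16.6 0 -0.3;0 0 16.6 0 -0.6;0 0 16.6 0 -0.6",
)

```text
time_s: 13.88
position: [0.4537, -0.1733, 0.0114]
tool_rot: [[0.0, 1.0, 0.002], [1.0, -0.0, -0.001], [-0.001, 0.002, -1.0]]
ft_force: [-0.8, -0.0, 6.0]
grip_width: 0.0489
gripper_force: 61.6
```

move_arm(
  series="0 0 0 0 -0.6;0 0 0 0 -0.6;0 0 0 0 -0.6",
)

```text
time_s: 14.25
position: [0.4537, -0.1733, 0.0114]
tool_rot: [[0.0, 1.0, 0.002], [1.0, -0.0, -0.001], [-0.001, 0.002, -1.0]]
ft_force: [-0.8, 0.8, 7.0]
grip_width: 0.049
gripper_force: 61.6
```

move_arm(
  series="0 0 -6 0 -0.6;0 0 -12 0 -0.6;4 4 -14 0 -0.6;8 8 -14 0 -0.6;12 12 -14 0 -0.6;16.3 16.5 -14 0 -0.6;16.3 16.5 -14 0 -0.6;16.3 16.5 -13 0 -0.6",
)

```text
time_s: 15.25
position: [0.6181, -0.0101, 0.1404]
tool_rot: [[-0.0, 1.0, 0.001], [1.0, 0.0, -0.0], [-0.0, 0.001, -1.0]]
ft_force: [-0.6, -0.9, -1.9]
grip_width: 0.0485
gripper_force: 63.3
```

move_arm(
  series="0 0 2 0 -0.6;0 0 3 0 -0.6;0 0 3.7 0 -0.6;0 0 4.1 0 -0.6;0 0 4.4 0 -0.6;0 0 4.6 0 -0.6;0 0 4.6 0 -0.6;0 0 4.6 0 -0.6",
)

```text
time_s: 16.25
position: [0.6181, -0.0107, 0.0964]
tool_rot: [[0.001, 1.0, 0.001], [1.0, -0.001, -0.001], [-0.001, 0.001, -1.0]]
ft_force: [-7.4, -1.5, 12.8]
grip_width: 0.049
gripper_force: 64.9
```

move_arm(
  series="0 0 0.1 0 -0.6;0 0 0.2 0 -0.6;0 0 0.2 0 -0.6;0 0 0.2 0 -0.6;0 0 0.2 0 -0.6;0 0 0.2 0 -0.6;0 0 0.2 0 -0.6;0 0 0.2 0 -0.6",
)

```text
time_s: 17.25
position: [0.6181, -0.0107, 0.0963]
tool_rot: [[0.0, 1.0, 0.002], [1.0, -0.0, -0.002], [-0.002, 0.002, -1.0]]
ft_force: [-13.1, -1.4, 25.4]
grip_width: 0.0486
gripper_force: 66.0
```

move_arm(
  series="0 0 0 0 -0.6;0 0 0 0 -0.6;0 0 0 0 -0.6;0 0 0 0 -0.6;0 0 0 0 -0.6;0 0 0 0 -0.6;0 0 0 0 -0.6;0 0 0 0 -0.6",
)

```text
time_s: 18.25
position: [0.6181, -0.0107, 0.0962]
tool_rot: [[0.0, 1.0, 0.002], [1.0, -0.0, -0.002], [-0.002, 0.002, -1.0]]
ft_force: [-12.9, -1.0, 26.4]
grip_width: 0.0485
gripper_force: 66.0
```

move_arm(
  series="0 0 0 0 -0.6;0 0 0 0 -0.6;0 0 -3 0 -0.6;0 0 -6 0 -0.6;0 0 -6 0 -0.6",
)

```text
time_s: 18.88
position: [0.6194, -0.0104, 0.1546]
tool_rot: [[0.0, 1.0, 0.005], [1.0, -0.0, -0.001], [-0.001, 0.005, -1.0]]
ft_force: [-0.2, 0.6, -2.0]
grip_width: 0.0489
gripper_force: 63.7
```

move_arm(
  series="-6 0 0 0 -0.6;-12 -0.5 0 0 -0.6;-18 -1 0 0 -0.6;-24.7 -1.5 0 0 -0.6;-24.7 -1.5 6 0 -0.6;-24.7 -1.5 11 0 -0.6;-24.7 -1.5 13.6 0 -0.6;-24.7 -1.5 13.6 0 -0.6",
)

```text
time_s: 19.88
position: [0.6021, -0.2568, 0.0142]
tool_rot: [[0.001, 1.0, -0.003], [1.0, -0.001, 0.002], [0.002, -0.003, -1.0]]
ft_force: [0.4, 0.8, -2.4]
grip_width: 0.0488
gripper_force: 66.5
```

move_arm(
  series="0 0 0 0 -0.6;0 0 0 0 -0.6",
)

```text
time_s: 20.12
position: [0.6031, -0.2569, 0.0158]
tool_rot: [[0.0, 1.0, -0.0], [1.0, -0.0, 0.0], [0.0, -0.0, -1.0]]
ft_force: [0.0, 0.2, -1.3]
grip_width: 0.049
gripper_force: 66.5
```

move_arm(
  series="0 0 0.1 0 -0.6;0 0 0.1 0 0.4;0 0 0.1 0 0.8;0 0 0.1 0 0.8;0 0 -4 0 0.8;0 0 -10 0 1;-1 -6 -16 0 1;-1.9 -12 -16 0 1",
)

```text
time_s: 21.12
position: [0.499, -0.2742, 0.1758]
tool_rot: [[-0.001, 1.0, 0.005], [1.0, 0.001, -0.004], [-0.004, 0.005, -1.0]]
ft_force: [-0.9, -0.5, 0.2]
grip_width: 0.0857
gripper_force: 0.0
```

move_arm(
  series="0 -5.1 0 0 1;0 -5.1 0 0 1;0 -5.1 0 0 1",
)

```text
time_s: 21.5
position: [0.4484, -0.2739, 0.1734]
tool_rot: [[0.0, 1.0, 0.001], [1.0, -0.0, -0.001], [-0.001, 0.001, -1.0]]
ft_force: [-0.2, -0.2, -1.0]
grip_width: 0.0855
gripper_force: 0.0
```

Run:
```python
from h import *
look('4','bottle_yellow','bottle_red','bottle_blue','brush_tin')
```

```text
t 21.5 p [ 0.4484 -0.2739  0.1734] F [-0.2 -0.2 -1. ] w 0.0855
bottle_yellow top [([0.603, -0.178, 0.011], 0.63)]
bottle_yellow side [([0.601, -0.18, 0.005], 0.6)]
bottle_red top [([0.607, -0.256, 0.003], 0.91), ([0.783, 0.066, 0.002], 0.6)]
bottle_red side []
bottle_blue top [([0.432, -0.272, -0.0], 0.56), ([0.356, -0.337, -0.0], 0.53)]
bottle_blue side [([0.352, -0.209, 0.002], 0.57)]
brush_tin top [([0.451, 0.095, 0.002], 0.97)]
brush_tin side []
```

View pics/s4.png

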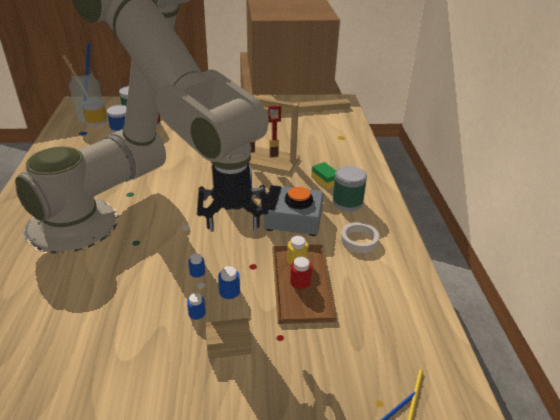

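The side view shows yellow at (298,250) and red at (301,272) standing upright in the tray. The large blue bottle is still at (229,283).

move_arm(
  series="0 -1.7 4 0 1;0 -1.7 10 0 1;0 -1.7 14 0 1;0 -1.7 16.3 0 1;0 -1.7 16.3 0 1;0 -1.7 16.3 0 -0.3;0 -1.7 16.3 0 -0.6;0 -1.7 16.3 0 -0.6",
)

```text
time_s: 23.0
position: [0.4315, -0.2741, 0.0114]
tool_rot: [[0.0, 1.0, 0.002], [1.0, -0.0, -0.002], [-0.002, 0.002, -1.0]]
ft_force: [0.9, 0.6, 6.5]
grip_width: 0.0492
gripper_force: 61.5
```

move_arm(
  series="0 0 0 0 -0.6;0 0 0 0 -0.6;0 0 0 0 -0.6",
)

```text
time_s: 23.38
position: [0.4314, -0.2741, 0.0114]
tool_rot: [[0.0, 1.0, 0.002], [1.0, -0.0, -0.002], [-0.002, 0.002, -1.0]]
ft_force: [-0.7, 0.3, 7.1]
grip_width: 0.049
gripper_force: 61.5
```

Width 49 mm, so this is the 50 mm bottle. To the pad: dx +18.7, dy +26.4.

move_arm(
  series="0 0 -6 0 -0.6;0 0 -12 0 -0.6;4 3 -14 0 -0.6;9 6 -14 0 -0.6;14 9 -14 0 -0.6;19 12 -14 0 -0.6;24 16 -14 0 -0.6;26.4 18.7 -14 0 -0.6",
)

```text
time_s: 24.38
position: [0.6188, -0.0068, 0.1506]
tool_rot: [[-0.002, 1.0, 0.001], [1.0, 0.002, 0.0], [0.0, 0.001, -1.0]]
ft_force: [0.1, -0.9, -2.7]
grip_width: 0.0486
gripper_force: 63.1
```

move_arm(
  series="0 0 0 0 -0.6;0 0 0 0 -0.6",
)

```text
time_s: 24.62
position: [0.6174, -0.01, 0.1501]
tool_rot: [[0.0, 1.0, -0.0], [1.0, -0.0, -0.0], [-0.0, -0.0, -1.0]]
ft_force: [-0.7, 0.1, -1.7]
grip_width: 0.0485
gripper_force: 63.2
```

move_arm(
  series="0 0.1 2 0 -0.6;0 0.1 4 0 -0.6;0 0.1 4.7 0 -0.6;0 0.1 5.1 0 -0.6;0 0.1 5.4 0 -0.6;0 0.1 5.6 0 -0.6;0 0.1 5.7 0 -0.6;0 0.1 5.7 0 -0.6",
)

```text
time_s: 25.62
position: [0.6186, -0.0105, 0.0964]
tool_rot: [[0.001, 1.0, 0.002], [1.0, -0.001, -0.002], [-0.002, 0.002, -1.0]]
ft_force: [-9.9, -1.2, 18.8]
grip_width: 0.0487
gripper_force: 65.4
```

move_arm(
  series="0 0 0 0 -0.6;0 0 0 0 -0.6;0 0 0 0 -0.6",
)

```text
time_s: 26.0
position: [0.6186, -0.0106, 0.0964]
tool_rot: [[0.001, 1.0, 0.002], [1.0, -0.001, -0.002], [-0.002, 0.002, -1.0]]
ft_force: [-10.3, -1.4, 18.4]
grip_width: 0.0489
gripper_force: 65.4
```

move_arm(
  series="0 0 0.1 0 -0.6;0 0 0.1 0 -0.6;0 0 0.1 0 -0.6;0 0 0.1 0 -0.6;0 0 0.1 0 -0.6;0 0 0.1 0 -0.6;0 0 0.1 0 -0.6;0 0 0.1 0 -0.6",
)

```text
time_s: 27.0
position: [0.6186, -0.0106, 0.0963]
tool_rot: [[0.001, 1.0, 0.002], [1.0, -0.001, -0.002], [-0.002, 0.002, -1.0]]
ft_force: [-12.6, -1.5, 25.5]
grip_width: 0.0488
gripper_force: 66.0
```

move_arm(
  series="0 0 0 0 -0.6;0 0 0 0 -0.6;0 0 0 0 -0.6;0 0 0 0 -0.6;0 0 0 0 -0.6;0 0 -3 0 -0.6;0 0 -6 0 -0.6;0 0 -6 0 -0.6",
)

```text
time_s: 28.0
position: [0.6199, -0.0102, 0.1547]
tool_rot: [[0.001, 1.0, 0.006], [1.0, -0.001, -0.001], [-0.001, 0.006, -1.0]]
ft_force: [0.7, 0.5, -0.7]
grip_width: 0.0486
gripper_force: 63.7
```

move_arm(
  series="-6 0 0 0 -0.6;-12 -0.5 0 0 -0.6;-18 -1 0 0 -0.6;-24 -1.5 0 0 -0.6;-30 -1.5 0 0 -0.6;-32.3 -1.5 4 0 -0.6;-32.3 -1.5 8 0 -0.6;-32.3 -1.5 10 0 -0.6",
)

```text
time_s: 29.0
position: [0.6022, -0.3323, 0.0477]
tool_rot: [[0.001, 1.0, -0.004], [1.0, -0.001, 0.004], [0.004, -0.004, -1.0]]
ft_force: [0.3, -0.1, -1.7]
grip_width: 0.0488
gripper_force: 63.6
```

move_arm(
  series="0 0 2 0 -0.6;0 0 2.7 0 -0.6;0 0 2.7 0 -0.6;0 0 2.7 0 -0.6",
)

```text
time_s: 29.5
position: [0.6041, -0.3329, 0.0258]
tool_rot: [[0.0, 1.0, 0.001], [1.0, -0.0, -0.001], [-0.001, 0.001, -1.0]]
ft_force: [0.3, 0.5, -1.8]
grip_width: 0.049
gripper_force: 63.6
```

move_arm(
  series="0 0 1 0 -0.6;0 0 1 0 -0.6;0 0 1 0 0.4;0 0 1 0 0.8;0 0 1 0 0.8;0 0 -4 0 0.8;0 0 -10 0 1;0 -6 -16 0 1",
)

```text
time_s: 30.5
position: [0.5608, -0.3327, 0.1714]
tool_rot: [[-0.002, 1.0, 0.003], [1.0, 0.002, -0.002], [-0.002, 0.003, -1.0]]
ft_force: [-0.5, -1.1, 1.0]
grip_width: 0.0854
gripper_force: 0.0
```

move_arm(
  series="6 -6 -4 10 1;12 -12 -8 20 1;18 -14 -8 23 1;24 -14 -8 23 1;30 -14 -8 23 1;36 -14 -8 23 1;42 -14 -8 23 1;45 -14 -8 23 1",
)

```text
time_s: 31.5
position: [0.4195, 0.1109, 0.2495]
tool_rot: [[0.391, 0.92, 0.001], [0.92, -0.391, -0.0], [0.0, 0.001, -1.0]]
ft_force: [1.1, -0.6, 0.2]
grip_width: 0.0851
gripper_force: 0.0
```

Run:
```python
from h import *
a,b=look('5','bottle_yellow','bottle_red','bottle_blue','brush_tin','brush_1','brush_2','rack')
print(observe()['q'])
c=np.hstack([cv2.resize(b['pixels'][160:310,50:240],(507,400)),cv2.resize(a['pixels'][90:210,190:310],(290,290))[:, :].repeat(1,0) if 0 else cv2.resize(a['pixels'][80:230,190:300],(293,400))]);cv2.imwrite('pics/c5.png',c)
```

```text
t 31.5 p [0.4195 0.1109 0.2495] F [ 1.1 -0.6  0.2] w 0.0851
bottle_yellow top [([0.604, -0.178, 0.01], 0.72)]
bottle_yellow side [([0.598, -0.18, 0.007], 0.9)]
bottle_red top [([0.616, -0.23, 0.002], 0.57)]
bottle_red side [([0.614, -0.233, 0.003], 0.96)]
bottle_blue top [([0.6, -0.338, 0.005], 0.93), ([0.359, -0.336, -0.0], 0.76), ([0.354, -0.208, 0.004], 0.64)]
bottle_blue side [([0.603, -0.337, 0.004], 0.98), ([0.36, -0.34, 0.003], 0.95), ([0.351, -0.206, 0.001], 0.73)]
brush_tin top [([0.604, -0.179, 0.009], 0.6), ([0.449, 0.095, 0.003], 0.56), ([0.775, -0.105, 0.0], 0.47), ([0.512, 0.332, -0.001], 0.17)]
brush_tin side [([0.447, 0.093, -0.0], 0.73), ([0.73, 0.189, -0.002], 0.39)]
brush_1 top [([0.57, 0.268, 0.046], 0.8), ([0.499, 0.303, 0.045], 0.54)]
brush_1 side [([0.425, 0.332, 0.042], 0.71), ([0.572, 0.269, 0.04], 0.64), ([0.493, 0.294, 0.045], 0.58)]
brush_2 top [([0.57, 0.268, 0.046], 0.8), ([0.499, 0.303, 0.045], 0.54)]
brush_2 side [([0.425, 0.332, 0.042], 0.71), ([0.572, 0.269, 0.04], 0.64), ([0.493, 0.294, 0.045], 0.58)]
rack top [([0.513, 0.329, -0.005], 0.84)]
rack side [([0.508, 0.335, 0.0], 0.79)]
[-1.19604549e+00  9.19436426e+00  8.92963565e+01  3.74464164e-05
  8.15071089e+01  2.18461607e+01]
```

View pics/c5.png

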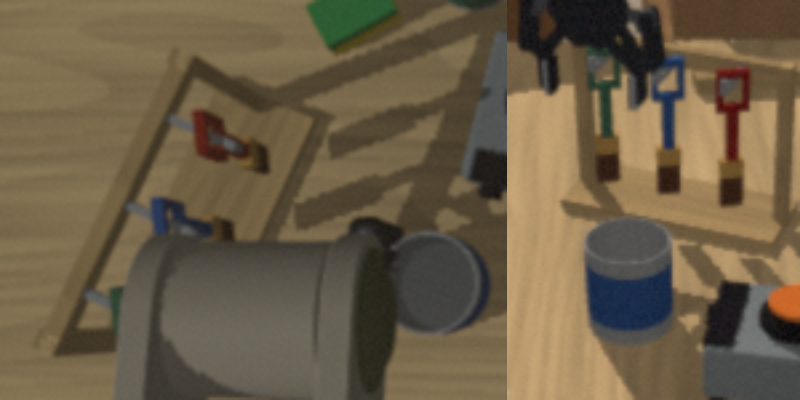

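The top crop shows the red bottle has been knocked inside the tray, to about (0.615,-0.232). It is still in there, and I'll check it at the end. The rack fit is consistent with the given sizes: yaw −23.5°, peg spacing 80 mm, and its origin matches within 2 mm. Green brush first.

move_arm(
  series="5 -2 -1 0.5 0.4;10 -4 -1 0.5 0.4;15 -6 -1 0.5 0.4;20.5 -8.3 -1 0.5 0.4;20.5 -8.3 -1 0.5 0.4;20.5 -8.3 -1 0.5 0.4;20.5 -8.3 -1 0.5 0.4",
  force=40,
)

```text
time_s: 33.17
position: [0.4239, 0.3291, 0.2593]
tool_rot: [[0.4, 0.916, 0.0], [0.916, -0.4, -0.0], [-0.0, 0.0, -1.0]]
ft_force: [0.3, -0.7, -0.6]
grip_width: 0.0599
gripper_force: 0.0
```

Run:
```python
from h import *
a,b=look('6','brush_2')
print(observe()['tool_rot'])
c=np.hstack([cv2.resize(b['pixels'][160:310,50:200],(400,400)),cv2.resize(a['pixels'][70:170,190:290],(400,400))]);cv2.imwrite('pics/c6.png',c)
```

```text
t 33.175 p [0.4239 0.3291 0.2593] F [ 0.3 -0.7 -0.6] w 0.0599
brush_2 top [([0.422, 0.33, 0.042], 0.96), ([0.497, 0.305, 0.042], 0.92)]
brush_2 side [([0.425, 0.333, 0.041], 0.82), ([0.57, 0.27, 0.038], 0.81), ([0.497, 0.296, 0.046], 0.66)]
[[ 4.00114441e-01  9.16465129e-01  3.18452650e-04]
 [ 9.16465155e-01 -4.00114492e-01  1.13358169e-04]
 [ 2.31306329e-04  2.46494517e-04 -9.99999943e-01]]
```

View pics/c6.png

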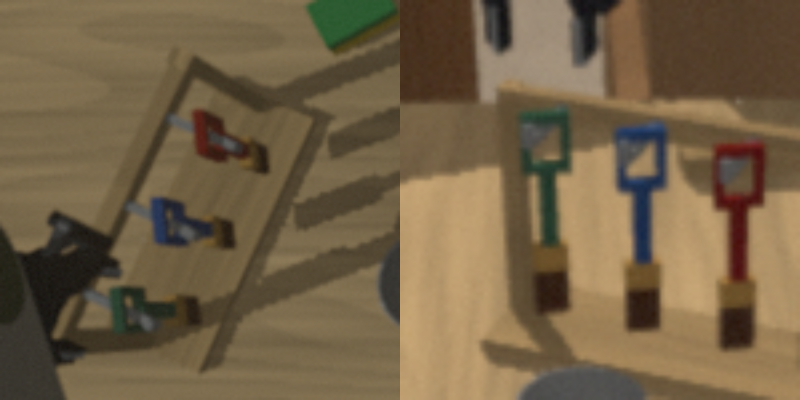

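The fingers straddle the green loop, which is at about (545,140) in the side crop. Now I descend and grip.

move_arm(
  series="0.3 -0.1 3 0 0.4;0.3 -0.1 6 0 0.4;0.3 -0.1 8 0 0.4;0.3 -0.1 9.1 0 0.4;0.3 -0.1 9.1 0 0.4;0.3 -0.1 9.1 0 0;0.3 -0.1 9.1 0 -0.4;0.3 -0.1 9.1 0 -0.4",
)

```text
time_s: 34.38
position: [0.4244, 0.3335, 0.1692]
tool_rot: [[0.399, 0.917, 0.002], [0.917, -0.399, 0.001], [0.002, 0.002, -1.0]]
ft_force: [0.5, -0.3, 6.1]
grip_width: 0.0351
gripper_force: 39.6
```

move_arm(
  series="0 0 0 0 -0.4;0 0 0 0 -0.4;0 0 0 0 -0.4",
)

```text
time_s: 34.75
position: [0.4244, 0.3335, 0.1692]
tool_rot: [[0.399, 0.917, 0.002], [0.917, -0.399, 0.001], [0.002, 0.002, -1.0]]
ft_force: [0.0, -1.2, 5.9]
grip_width: 0.0352
gripper_force: 39.6
```

move_arm(
  series="0 0 -1.2 0 -0.4;0 0 -1.8 0 -0.4;0 0 -1.8 0 -0.4;-2.5 0 -1.8 0 -0.4;-5.5 0 -1.8 0 -0.4;-7 0 -1.8 0 -0.4;-7.5 0 -4 0 -0.4;-7.5 0 -8 0 -0.4",
)

```text
time_s: 35.75
position: [0.3935, 0.2641, 0.248]
tool_rot: [[0.4, 0.917, -0.003], [0.917, -0.4, -0.001], [-0.002, -0.002, -1.0]]
ft_force: [1.4, 0.3, -0.8]
grip_width: 0.0355
gripper_force: 40.0
```

Run:
```python
from h import *
a,b=look('7','brush_2','brush_tin','rack')
c=np.hstack([cv2.resize(b['pixels'][160:310,50:240],(507,400)),cv2.resize(a['pixels'][80:230,190:300],(293,400))]);cv2.imwrite('pics/c7.png',c)
```

```text
t 35.75 p [0.3935 0.2641 0.248 ] F [ 1.4  0.3 -0.8] w 0.0355
brush_2 top [([0.571, 0.268, 0.044], 0.86), ([0.498, 0.306, 0.044], 0.72), ([0.394, 0.263, 0.127], 0.54)]
brush_2 side [([0.496, 0.297, 0.044], 0.92), ([0.569, 0.268, 0.04], 0.64)]
brush_tin top [([0.45, 0.093, -0.001], 0.63), ([0.608, -0.259, 0.006], 0.23)]
brush_tin side [([0.447, 0.093, -0.001], 0.73)]
rack top [([0.511, 0.328, -0.004], 0.97)]
rack side [([0.51, 0.333, -0.0], 0.86)]
```

View pics/c7.png

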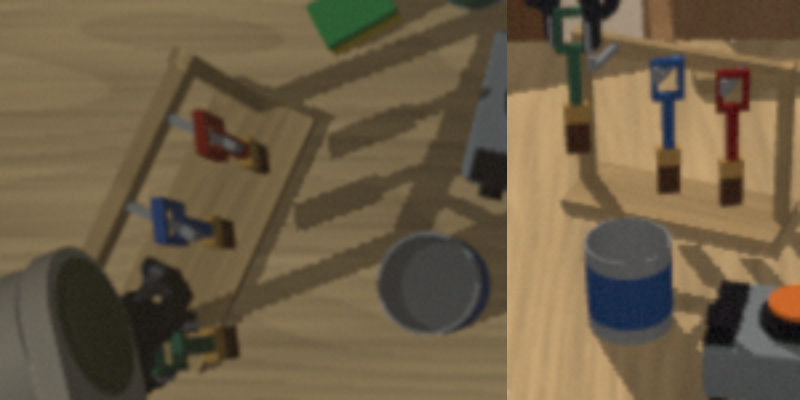

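The green brush is free of its peg, hanging straight at (575,85) in the crop. Now to the tin.

move_arm(
  series="-4 3 -2 0 -0.4;-8 6 -2 0 -0.4;-12 9 -2 0 -0.4;-16.2 11.9 -2 0 -0.4;-16.2 11.9 -2 0 -0.4;-16.2 11.9 -2 0 -0.4;-16.2 11.9 -2 0 -0.4",
)

```text
time_s: 37.02
position: [0.4382, 0.0695, 0.268]
tool_rot: [[0.397, 0.918, -0.0], [0.918, -0.397, 0.0], [0.0, -0.001, -1.0]]
ft_force: [0.6, 0.5, -0.9]
grip_width: 0.0351
gripper_force: 40.1
```

move_arm(
  series="0 0 3 0 -0.4;0 0 6 0 -0.4;0 0 9 0 -0.4;0 0 12 0 -0.4;0 0 13 0 -0.4;0 0 13.5 0 -0.4;0 0 13.6 0 -0.4;0 0 13.6 0 -0.4",
)

```text
time_s: 38.02
position: [0.4388, 0.0685, 0.1328]
tool_rot: [[0.399, 0.917, 0.001], [0.917, -0.399, -0.0], [0.0, 0.001, -1.0]]
ft_force: [0.1, -0.0, -0.6]
grip_width: 0.0353
gripper_force: 40.1
```

Run:
```python
from h import *
a,b=look('8','brush_2','brush_tin')
c=np.hstack([cv2.resize(b['pixels'][230:305,170:260],(408,340)),cv2.resize(a['pixels'][100:220,190:290],(340,408))[:340]]);cv2.imwrite('pics/c8.png',c)
```

```text
t 38.025 p [0.4388 0.0685 0.1328] F [ 0.1 -0.  -0.6] w 0.0353
brush_2 top [([0.571, 0.268, 0.042], 0.76), ([0.5, 0.304, 0.045], 0.63)]
brush_2 side [([0.569, 0.269, 0.041], 0.91), ([0.496, 0.296, 0.044], 0.68)]
brush_tin top []
brush_tin side [([0.447, 0.092, -0.0], 0.76), ([0.618, -0.236, 0.004], 0.38), ([0.73, 0.189, -0.001], 0.17)]
```

View pics/c8.png

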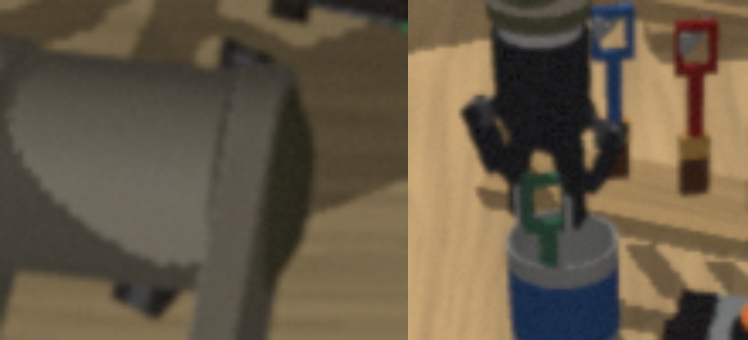

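The green brush is inside the tin, just above its floor. I lower it 2–3 mm, release, and go straight up.

move_arm(
  series="0 0 0.25 0 -0.4;0 0 0.25 0 -0.4;0 0 0.25 0 0;0 0 0.25 0 0.3;0 0 0.25 0 0.4;0 0 -3 0 0.4;0 0 -8 0 0.4;0 0 -14 0 0.4",
)

```text
time_s: 39.33
position: [0.4379, 0.0685, 0.2732]
tool_rot: [[0.399, 0.917, -0.002], [0.917, -0.399, 0.0], [-0.001, -0.002, -1.0]]
ft_force: [1.0, -0.4, -0.2]
grip_width: 0.0592
gripper_force: 0.0
```

move_arm(
  series="5 0 -1 0 0.4;10 0 -1 0 0.4;15 0 -1 0 0.4;19 0 -1 0 0.4;22 0 -1 0 0.4",
)

```text
time_s: 39.95
position: [0.5266, 0.2718, 0.2816]
tool_rot: [[0.398, 0.917, -0.001], [0.917, -0.398, -0.0], [-0.0, -0.001, -1.0]]
ft_force: [1.3, -0.0, -0.3]
grip_width: 0.0599
gripper_force: 0.0
```

Run:
```python
from h import *
a,b=look('9','brush_2','brush_tin','rack')
c=np.hstack([cv2.resize(b['pixels'][160:310,50:240],(507,400)),cv2.resize(a['pixels'][80:230,190:300],(293,400))]);cv2.imwrite('pics/c9.png',c)
```

```text
t 39.95 p [0.5266 0.2718 0.2816] F [ 1.3 -0.  -0.3] w 0.0599
brush_2 top [([0.572, 0.266, 0.046], 0.87), ([0.497, 0.303, 0.045], 0.61), ([0.435, 0.066, 0.002], 0.61)]
brush_2 side [([0.568, 0.266, 0.04], 0.97), ([0.496, 0.298, 0.047], 0.57)]
brush_tin top [([0.449, 0.093, 0.001], 0.86), ([0.6, -0.177, 0.005], 0.57)]
brush_tin side [([0.45, 0.092, 0.002], 0.6)]
rack top [([0.512, 0.329, -0.002], 0.85)]
rack side [([0.509, 0.336, -0.002], 0.73), ([0.608, -0.256, -0.002], 0.64)]
```

View pics/c9.png

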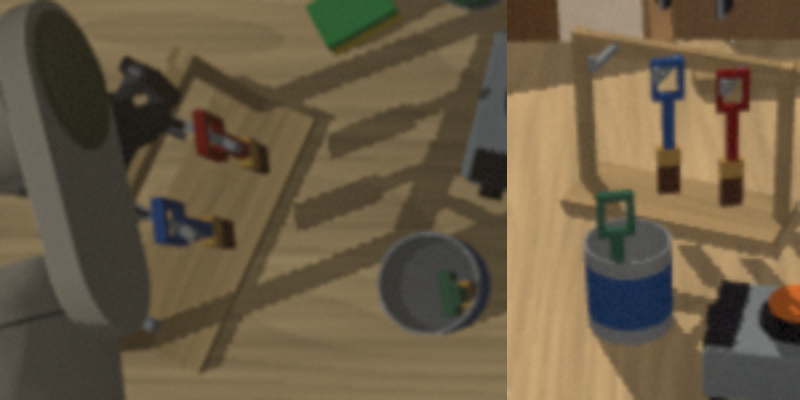

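The green brush stands upright in the tin at (452,295). Next is red.

move_arm(
  series="1.5 4.1 1 0 0.4;1.5 4.1 2 0 0.4;1.5 4.1 2 0 0.4;1.5 4.1 2 0 0.4",
)

```text
time_s: 40.85
position: [0.5693, 0.2676, 0.263]
tool_rot: [[0.399, 0.917, 0.001], [0.917, -0.399, 0.0], [0.001, 0.001, -1.0]]
ft_force: [-0.6, -0.5, 0.5]
grip_width: 0.0595
gripper_force: 0.0
```

move_arm(
  series="0.1 0.1 3 0 0.4;0.1 0.1 6 0 0.4;0.1 0.1 8 0 0.4;0.1 0.1 9.4 0 0.4;0.1 0.1 9.4 0 0.4;0.1 0.1 9.4 0 0;0.1 0.1 9.4 0 -0.4;0.1 0.1 9.4 0 -0.4",
)

```text
time_s: 41.85
position: [0.5716, 0.2683, 0.1695]
tool_rot: [[0.399, 0.917, 0.002], [0.917, -0.399, 0.001], [0.002, 0.002, -1.0]]
ft_force: [-0.7, 0.4, 6.3]
grip_width: 0.0347
gripper_force: 39.7
```

move_arm(
  series="0 0 0 0 -0.4;0 0 0 0 -0.4;0 0 0 0 -0.4",
)

```text
time_s: 42.22
position: [0.5716, 0.2683, 0.1695]
tool_rot: [[0.399, 0.917, 0.002], [0.917, -0.399, 0.001], [0.002, 0.002, -1.0]]
ft_force: [-1.7, 0.2, 6.7]
grip_width: 0.0351
gripper_force: 39.7
```

move_arm(
  series="0 0 -1.2 0 -0.4;0 0 -1.8 0 -0.4;0 0 -1.8 0 -0.4;-2.5 0 -1.8 0 -0.4;-5.5 0 -1.8 0 -0.4;-7.5 0 -1.8 0 -0.4;-10 0 -5 0 -0.4;-12 0 -9.5 0 -0.4",
)

```text
time_s: 43.22
position: [0.5224, 0.1572, 0.2629]
tool_rot: [[0.399, 0.917, -0.003], [0.917, -0.399, -0.0], [-0.002, -0.003, -1.0]]
ft_force: [0.6, 0.5, 0.2]
grip_width: 0.0348
gripper_force: 40.0
```

move_arm(
  series="-3 -2 -1 0 -0.4;-6.1 -4.2 -1 0 -0.4;-6.1 -4.2 -1 0 -0.4;-6.1 -4.2 -1 0 -0.4;-6.1 -4.2 -1 0 -0.4",
)

```text
time_s: 43.85
position: [0.461, 0.1192, 0.2728]
tool_rot: [[0.399, 0.917, -0.0], [0.917, -0.399, 0.0], [-0.0, -0.0, -1.0]]
ft_force: [-0.8, -0.0, 0.4]
grip_width: 0.0347
gripper_force: 40.1
```

Run:
```python
from h import *
a,b=look('10','brush_2','brush_tin')
```

```text
t 43.85 p [0.461  0.1192 0.2728] F [-0.8 -0.   0.4] w 0.0347
brush_2 top [([0.462, 0.121, 0.15], 0.65), ([0.439, 0.067, 0.004], 0.47)]
brush_2 side [([0.462, 0.117, 0.141], 0.93), ([0.494, 0.296, 0.043], 0.64)]
brush_tin top [([0.448, 0.092, 0.001], 0.77)]
brush_tin side [([0.449, 0.096, -0.0], 0.77), ([0.507, 0.333, 0.002], 0.41)]
```

move_arm(
  series="0 0 3 0 -0.4;0 0 6 0 -0.4;0 0 9 0 -0.4;0 0 12 0 -0.4;0 0 13.5 0 -0.4;0 0 14 0 -0.4;0 0 14.2 0 -0.4;0 0 14.2 0 -0.4",
)

```text
time_s: 45.15
position: [0.4607, 0.1189, 0.1316]
tool_rot: [[0.399, 0.917, 0.001], [0.917, -0.399, -0.0], [0.0, 0.001, -1.0]]
ft_force: [0.4, -0.4, -0.6]
grip_width: 0.035
gripper_force: 40.1
```

move_arm(
  series="0 0 0 0 -0.4;0 0 0 0 0;0 0 0 0 0.3;0 0 0 0 0.4;0 0 -3 0 0.4;0 0 -8 0 0.4;0 0 -14 0 0.4;4 2 -14 0 0.4",
)

```text
time_s: 46.15
position: [0.4957, 0.1472, 0.2766]
tool_rot: [[0.401, 0.916, 0.01], [0.916, -0.401, 0.0], [0.004, 0.009, -1.0]]
ft_force: [1.8, 0.9, -0.8]
grip_width: 0.0598
gripper_force: 0.0
```

move_arm(
  series="5 -0.5 0 0 0.4;10 -0.5 0 0 0.4;14 -0.5 0 0 0.4;14.5 -0.5 0 0 0.4;14.5 -0.5 0 0 0.4",
)

```text
time_s: 46.78
position: [0.5478, 0.2822, 0.2709]
tool_rot: [[0.399, 0.917, -0.001], [0.917, -0.399, -0.0], [-0.001, -0.0, -1.0]]
ft_force: [-0.8, -0.1, -0.2]
grip_width: 0.0596
gripper_force: 0.0
```

Run:
```python
from h import *
a,b=look('11','brush_2','brush_tin')
c=np.hstack([cv2.resize(b['pixels'][160:310,50:240],(507,400)),cv2.resize(a['pixels'][80:230,190:300],(293,400))]);cv2.imwrite('pics/c11.png',c)
```

```text
t 46.775 p [0.5478 0.2822 0.2709] F [-0.8 -0.1 -0.2] w 0.0596
brush_2 top [([0.497, 0.303, 0.045], 0.87), ([0.461, 0.119, 0.006], 0.72), ([0.437, 0.065, 0.003], 0.68), ([0.434, -0.43, -0.0], 0.55), ([0.515, 0.329, -0.002], 0.27)]
brush_2 side [([0.497, 0.296, 0.045], 0.83)]
brush_tin top []
brush_tin side [([0.445, 0.094, -0.001], 0.68)]
```

View pics/c11.png

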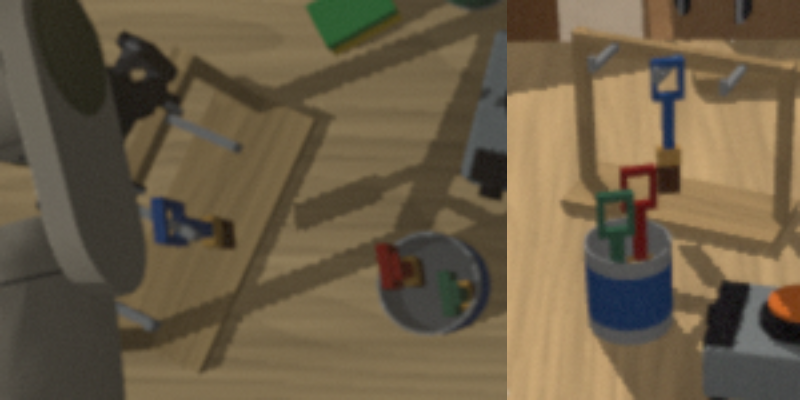

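Both brushes stand upright in the tin, green at (452,295) and red at (395,268). Blue is last.

move_arm(
  series="-0.3 -3 1 0 0.4;-0.3 -5.4 1 0 0.4;-0.3 -5.4 1 0 0.4;-0.3 -5.4 1 0 0.4;-0.3 -5.4 1 0 0.4",
)

```text
time_s: 47.7
position: [0.498, 0.3009, 0.261]
tool_rot: [[0.4, 0.917, 0.0], [0.917, -0.4, -0.0], [-0.0, 0.0, -1.0]]
ft_force: [0.3, -0.4, 0.3]
grip_width: 0.0597
gripper_force: 0.0
```

move_arm(
  series="0 0 3 0 0.4;0 0 6 0 0.4;0 0 8 0 0.4;0 0 9.2 0 0.4;0 0 9.2 0 0.4;0 0 9.2 0 0;0 0 9.2 0 -0.4;0 0 9.2 0 -0.4",
)

```text
time_s: 48.7
position: [0.4978, 0.3015, 0.1703]
tool_rot: [[0.399, 0.917, 0.002], [0.917, -0.399, 0.001], [0.002, 0.002, -1.0]]
ft_force: [-0.3, -0.5, 6.6]
grip_width: 0.035
gripper_force: 39.8
```

move_arm(
  series="0 0 0 0 -0.4;0 0 0 0 -0.4;0 0 0 0 -0.4",
)

```text
time_s: 49.08
position: [0.4978, 0.3015, 0.1703]
tool_rot: [[0.399, 0.917, 0.002], [0.917, -0.399, 0.001], [0.002, 0.002, -1.0]]
ft_force: [0.2, -0.4, 6.6]
grip_width: 0.035
gripper_force: 39.8
```

move_arm(
  series="0 0 -1.2 0 -0.4;0 0 -1.8 0 -0.4;0 0 -1.8 0 -0.4;-2.5 0 -1.8 0 -0.4;-5.5 0 -1.8 0 -0.4;-7.5 0 -2.5 0 -0.4;-8 0 -8 0 -0.4;-8 0 -14 0 -0.4",
)

```text
time_s: 50.08
position: [0.4649, 0.2274, 0.3108]
tool_rot: [[0.4, 0.917, -0.001], [0.917, -0.4, -0.0], [-0.001, -0.001, -1.0]]
ft_force: [1.7, 0.4, -0.0]
grip_width: 0.035
gripper_force: 40.2
```

move_arm(
  series="0 0 -3 0 -0.4;-4 1 -3 0 -0.4;-8 2 -3 0 -0.4;-12.9 4 -3 0 -0.4;-12.9 4 -3 0 -0.4;-12.9 4 -3 0 -0.4;-12.9 4 -3 0 -0.4;-12.9 4 -3 0 -0.4",
)

```text
time_s: 51.08
position: [0.4505, 0.0945, 0.3391]
tool_rot: [[0.398, 0.918, -0.0], [0.918, -0.398, 0.0], [0.0, -0.0, -1.0]]
ft_force: [-0.0, -0.1, 0.5]
grip_width: 0.0353
gripper_force: 40.2
```

Run:
```python
from h import *
a,b=look('12','brush_2','brush_tin')
c=np.hstack([cv2.resize(b['pixels'][220:310,160:260],(400,360)),cv2.resize(a['pixels'][80:215,190:310],(320,360))]);cv2.imwrite('pics/c12.png',c)
```

```text
t 51.075 p [0.4505 0.0945 0.3391] F [-0.  -0.1  0.5] w 0.0353
brush_2 top [([0.436, 0.065, 0.006], 0.56), ([0.46, 0.121, 0.005], 0.45), ([0.449, 0.096, 0.212], 0.36)]
brush_2 side [([0.452, 0.088, 0.212], 0.84)]
brush_tin top [([0.447, 0.094, 0.004], 0.56)]
brush_tin side [([0.45, 0.095, 0.001], 0.93)]
```

View pics/c12.png

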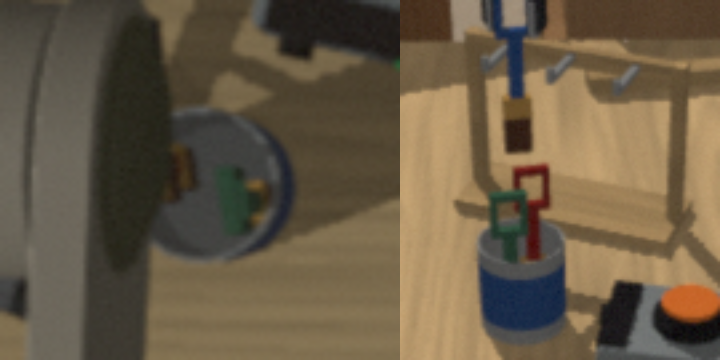

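The blue brush hangs over the gap between the other two. Descend.

move_arm(
  series="0 0 4 0 -0.4;0 0 8 0 -0.4;0 0 12 0 -0.4;0 0 16 0 -0.4;0 0 19 0 -0.4;0 0 20.3 0 -0.4;0 0 20.7 0 -0.4;0 0 20.7 0 -0.4",
)

```text
time_s: 52.38
position: [0.4511, 0.0937, 0.1328]
tool_rot: [[0.399, 0.917, 0.001], [0.917, -0.399, -0.0], [0.0, 0.001, -1.0]]
ft_force: [0.6, 0.5, -0.8]
grip_width: 0.0349
gripper_force: 40.2
```

move_arm(
  series="0 0 0.1 0 -0.4;0 0 0.1 0 -0.4;0 0 0.1 0 0;0 0 0.1 0 0.3;0 0 0.1 0 0.4;0 0 -3 0 0.4;0 0 -8 0 0.4;0 0 -14 0 0.4",
)

```text
time_s: 53.38
position: [0.45, 0.0937, 0.2733]
tool_rot: [[0.399, 0.917, -0.002], [0.917, -0.399, 0.0], [-0.001, -0.002, -1.0]]
ft_force: [1.3, 0.2, -0.1]
grip_width: 0.0599
gripper_force: 0.0
```

move_arm(
  series="0 0 -5 0 0.4;5 -5 -8 0 0.4;10 -10 -8 0 0.4;15 -15 -8 0 0.4;20 -18 -8 0 0.4;24 -20 -8 0 0.4;24 -20 -8 0 0.4",
)

```text
time_s: 54.25
position: [0.3617, 0.3965, 0.3512]
tool_rot: [[0.395, 0.919, -0.001], [0.919, -0.395, -0.0], [-0.001, -0.001, -1.0]]
ft_force: [0.4, -0.9, -0.1]
grip_width: 0.0594
gripper_force: 0.0
```

Run:
```python
from h import *
a,b=look('13','brush_tin','bottle_yellow','bottle_red','bottle_blue','tray','paint_can','wood_block','tape_roll','sponge')
c=np.hstack([cv2.resize(b['pixels'][140:310,180:410],(460,340)),cv2.resize(a['pixels'][120:335,190:370],(310,340))]);cv2.imwrite('pics/c13.png',c)
```

```text
t 54.25 p [0.3617 0.3965 0.3512] F [ 0.4 -0.9 -0.1] w 0.0594
brush_tin top [([0.776, -0.106, 0.0], 0.66), ([0.452, 0.093, 0.002], 0.61), ([0.608, -0.007, 0.004], 0.58), ([0.729, 0.189, -0.005], 0.3)]
brush_tin side [([0.447, 0.094, 0.001], 0.55)]
bottle_yellow top [([0.601, -0.179, 0.009], 0.74)]
bottle_yellow side [([0.6, -0.182, 0.004], 0.57)]
bottle_red top [([0.619, -0.23, 0.005], 0.67)]
bottle_red side [([0.616, -0.236, 0.005], 0.78)]
bottle_blue top [([0.36, -0.337, 0.002], 0.81), ([0.354, -0.204, 0.004], 0.6)]
bottle_blue side [([0.602, -0.337, 0.005], 0.98), ([0.362, -0.342, -0.002], 0.85), ([0.35, -0.208, 0.002], 0.55)]
tray top [([0.608, -0.259, 0.002], 0.91)]
tray side [([0.607, -0.252, -0.001], 0.61)]
paint_can top [([0.462, 0.118, 0.003], 0.69), ([0.779, 0.069, 0.0], 0.68)]
paint_can side [([0.776, 0.072, 0.0], 0.93), ([0.609, -0.254, -0.002], 0.22)]
wood_block top []
wood_block side [([0.433, -0.428, 0.003], 0.83)]
tape_roll top [([0.776, -0.11, -0.001], 0.8)]
tape_roll side [([0.772, -0.106, 0.004], 0.72), ([0.608, -0.005, 0.001], 0.56)]
sponge top [([0.726, 0.188, -0.002], 0.88), ([0.461, 0.116, 0.005], 0.35)]
sponge side [([0.73, 0.189, -0.0], 0.56)]
```

View pics/c13.png

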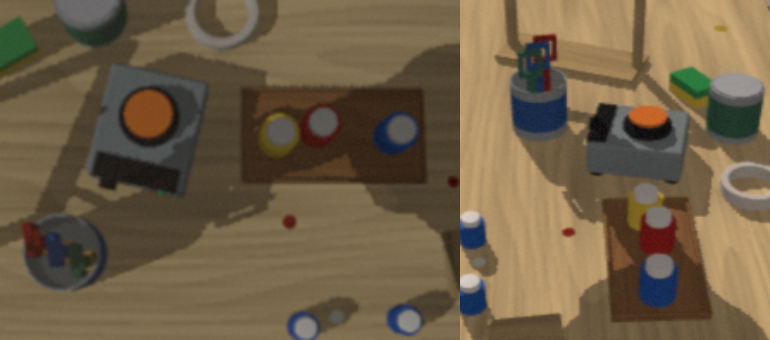

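The crop shows yellow, red and blue upright in the tray (top crop (280,133), (321,124), (399,131)). All three brushes stand in the upright tin at (65,252), and the other things have not moved.

move_arm(
  series="0 0 0 0 0.4;0 0 0 0 0.4;0 0 0 0 0.4;0 0 0 0 0.4",
)

```text
time_s: 55.75
position: [0.3629, 0.3936, 0.3521]
tool_rot: [[0.399, 0.917, 0.0], [0.917, -0.399, -0.0], [-0.0, 0.0, -1.0]]
ft_force: [-0.1, 0.1, -0.5]
grip_width: 0.0599
gripper_force: 0.0
```

```bash
python3 -c "
from h import *
rep();print(order.close_job())"
```

```text
t 55.75 p [0.3629 0.3936 0.3521] F [-0.1  0.1 -0.5] w 0.0599
the job is handed in; nothing more can be done
None
```

The job is handed in at about 56 s: yellow, red and blue were pressed on the pad in that order for just over 2 s each and stand upright in the tray (red was knocked a few centimetres but stayed in it), and all three brushes are bristles down in the upright tin; no verdict came back.

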